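# Post a used pipette through the sprung flap of the decontamination box

### The arm

A 6-joint arm with a two-finger parallel gripper is mounted at the origin on the work surface. World frame = base frame: x ahead of the robot, y to its left, z up, the work surface at z = 0. Lengths are in m, angles in rad, forces in N, time in s.
With the tool pointing down it reaches from about 0.25 to 0.775 m from the base axis. Payload 4 kg.
Tool frame: the origin (TCP) lies on the centre line of the jaws, within the pads' length; the fingertips stand 8 mm ahead of it and the grasp point (between the pads) lies 11 mm behind it; y points along the fingers, x is the direction in which the jaws open and shut, and the axes are right-handed (so a half turn about y gives the same grasp; the last joint's range is limited). The gripper opens to 94 mm and grips with 3 to 60 N. Pads are 16 mm wide; open, the fingers measure 119 mm over their backs; the gripper's body (75 mm by 177 mm) begins 78 mm behind the grasp point.
Start: joints at [-1.292, 0.087, 1.371, -0, 1.684, -0.103], TCP at [0.205, -0.51, 0.214] pointing down, gripper open.
Joint ranges: [-3.1, 3.1], [-0.76, 2.03], [0.27, 2.55], [-1.08, 4.22], [0.17, 2.65], [-2.57, 2.57]. Speed limits (rad/s): [2.79, 2.79, 3.14, 3.14, 3.14, 3.14].

### API

Orientations are given as [roll, pitch, yaw] about the fixed x, y, z axes, in that order (R = Rz(yaw) Ry(pitch) Rx(roll)).
In Python, from bench import robot gives the robot as it stands.
- The arm moves only by the tool step_arm, never from a script. Its argument "commands" is a list of rows, each an object with "xyz": the shift along the world's x, y, z in m, a list of three; "twist": the turn, a rotation vector about the world's x, y, z in degrees, a list of three. In form: [{"xyz": [tx, ty, tz], "twist": [ax, ay, az]}, ...]. A call has 1 to 12 rows; each row is the pose to reach, as a shift and turn from the pose commanded when the call began; what a row does not reach only later rows make up. A row lasts 1/12 s, in which the tool goes at most 41.7 mm and 7.16 degrees, less where a joint would pass 70% of its speed; a pose out of reach is approached as far as the arm can. A call with a gripper value outside its range is refused whole. "fingers" is the closure in counts, from 0 (fully open) to 255 (shut), set as the call begins (left out, the last holds). The fingers move at their own pace and stop on an object; the grip force is fixed at half the most. Time passes only in rows, so rows that repeat a pose let the fingers close. It gives the time, the measured TCP pose, the force and the opening at its end, in the units of the state.
- robot.get_obs(): the state, without advancing time (a new reading comes with each control period).
- robot.snapshot(name): name is "side" or "top" or "wrist"; returns (picture, depth): 400x640x3 uint8, red, green, blue; 400x640 float32, m along the optical axis (not along the pixel's ray), 0 where there is no reading.
- robot.camera_info(name): a dict with "fx", "fy", "cx", "cy" (pixels), "R" (3x3) and "t" (3): a world point X has camera coordinates R X + t. Camera axes: x right, y down, z forward; pixel columns grow to the right and rows downward; lengths in m; the calibration is good to about 2 mm. A picture is of the moment at which its call begins: read the wrist's pose just before it. camera_info takes no time and is no camera call; for the wrist camera it gives the pose at the moment of the call.
- robot.close_job(): hands the job in, once; it reports no verdict.
The state is a dict: "time": time; "joint_positions": joint angles; "qvel": joint speeds; "joint_torque": joint torques, N m; "tool_pos": TCP position; "ee_rot": TCP orientation; "wrist_force": force on the tool from outside, world axes, zero at the start; "wrist_torque": the same for the moment, N m; "width": finger opening in m.
Only numpy, scipy, OpenCV 4.12 (cv2) and the standard library are available. Lean on these libraries where they do the work, as an engineer would, in place of code of your own. Each camera call takes 0.05 s, during which the arm holds its last target.

### The job

The yellow pipette has been used: lift it up off its fork on the stand and post it, nozzle first, through the orange spring flap of the blue-edged decontamination box, keeping hold of it while it pushes the flap open and until it is more than half way in, then let it go so that it ends up wholly inside the box. Take the gripper out again so that the flap swings fully shut. Leave the other two pipettes, the tip rack and the tube where they are.

Things in the scene. Friction and masses are not known exactly. Their poses are not given: they have to be found in the camera images.
- yellow_pipette: The used pipette to move: hard plastic, about 80 g, 140 mm long, round about its own z. Origin at the nozzle tip, z towards the push button. From the tip: white nozzle and shaft 0-62 mm (6 to 16 mm diameter), yellow collar 62-70 (30 mm), grey handle 70-130 (23 mm), yellow button 130-140 (18 mm). Hangs upright, nozzle down, on any of the stand's forks, tip 38 mm above the table.
- yellow_pipette_top (a point): Centre of the top of the yellow push button, 140 mm from the nozzle tip.
- blue_pipette: Like the yellow pipette but with blue collar and button; hangs on another fork. Origin at the nozzle tip. Leave it.
- red_pipette: Like the yellow pipette but with red collar and button; hangs on another fork. Origin at the nozzle tip. Leave it.
- stand: Fixed stand: grey base 130 x 250 mm, upright plate 100 mm tall at its +x side, three black forks at y = -85, 0, +85 mm pointing to -x. Origin on the table under the middle fork's seat, z up. Collars rest on prongs 100 mm up, behind 12 mm lips: lift 15 mm before any sideways move, 80 mm to clear the nozzle. Nothing of it is above 112 mm, so the handles stand free all round.
- dropbox: Fixed box, clear walls, blue edges, 212 (x) by 200 (y) mm. Origin on the table straight below the centre of its mouth; -x is its front, z up. Front wall at x = -37 mm, 174 mm high; thence a blue face slopes up at 35 degrees to the flat roof, 234 mm high from x = 49 to the rear wall at x = 175 mm. Walls 5 mm; inside, a rubber floor 12 mm above the table.
- mouth: Mouth in the sloping face, 60 (x) by 160 (y) mm. Origin at its centre in the outer plane, 200 mm above the table; z is the outward normal, 35 degrees from vertical towards the front; x up the slope. The way in is along -z, tilted 35 degrees: from the lower edge (x = -30) a ramp runs 75 mm in along -z and stops anything upright. A pipette along z, tip 200 mm in, clears the floor.
- flap (a joint): Angle of the orange flap (rad), 58 x 160 x 4 mm, hinged along the mouth's upper edge: 0 shut, growing inwards to 1.35. Its spring always shuts it (1 N at the free edge when shut, about 2 N open); a pipette merely laid on it does not open it. The nozzle can push it in. Fingers 40 mm in along the mouth's centre line hold it clear of a released pipette, which slides down the ramp inside.
- flap_edge (a point): Middle of the flap's free (lower) edge.
- tip_rack: Loose black tip rack with yellow top, 80 x 100 mm, 61 mm tall; origin under its centre. Leave it.
- tube: Loose standing white tube with blue cap, 34 mm diameter, 110 mm tall; origin under its centre. Leave it.

How it is judged:
On the way, in this order (a step that is already met when the one before it is completed fails the run):
1. the yellow pipette is lifted up off its fork, held in the fingers (z of yellow_pipette in the frame of stand above 0.06 m and contact force between the fingers and yellow_pipette above 0.5 N), for 0.2 s.
2. still held in the fingers, it has pushed the flap open and is more than half way in through the mouth (nozzle tip at least 70 mm in) (z of yellow_pipette in the frame of mouth below -0.07 m and y of yellow_pipette in the frame of mouth between -0.09 and 0.09 m and x of yellow_pipette in the frame of dropbox below 0.175 m and value of joint flap above 0.4 rad and contact force between the fingers and yellow_pipette above 0.5 N), for 0.1 s.
At the end, for the whole second after the job is handed in: The yellow pipette rests still and wholly inside the box (nozzle tip and button both between its walls and at least 15 mm below the plane of the sloping face), the flap is shut (within 0.08 rad), and the blue and red pipettes, tip rack and tube are within 30 mm of where they were (x of yellow_pipette in the frame of dropbox between -0.037 and 0.175 m and y of yellow_pipette in the frame of dropbox between -0.1 and 0.1 m and z of yellow_pipette in the frame of dropbox between 0 and 0.215 m and z of each of yellow_pipette, yellow_pipette_top in the frame of mouth below -0.015 m and x of yellow_pipette_top in the frame of dropbox between -0.037 and 0.175 m and y of yellow_pipette_top in the frame of dropbox between -0.1 and 0.1 m and z of yellow_pipette_top in the frame of dropbox between 0 and 0.215 m and value of joint flap below 0.08 rad and linear speed of yellow_pipette below 0.03 m/s and distance of each of blue_pipette, red_pipette, tip_rack, tube from where it was at the start of the episode below 0.03 m); the robot touches nothing.
It fails at once if the blue pipette is displaced by more than 40 mm (distance of blue_pipette from where it was at the start of the episode above 0.04 m).
It fails at once if the red pipette is displaced by more than 40 mm (distance of red_pipette from where it was at the start of the episode above 0.04 m).
It fails at once if the tip rack is displaced by more than 40 mm (distance of tip_rack from where it was at the start of the episode above 0.04 m).
It fails at once if the tube is displaced by more than 40 mm (distance of tube from where it was at the start of the episode above 0.04 m).
It also fails if it takes over 48 s, if anything falls off the work surface, if the arm or the gripper's body presses on something with over 40 N, if the wrist force passes 120 N, or if a joint passes its speed limit or range.

## Working session

There is one attempt and no reset: what is moved stays moved. The work goes in short steps, Python scripts to look and compute and a tool call to move; the robot and the scene stay as the last step left them, time stands still between calls to the robot, and variables do not carry over. Pictures are saved under pics/ and viewed, and the job is handed in when it is done.

Besides the shell and the picture viewer there is one more tool, called after ">>>" in YAML: its name, and indented under it one key for each argument. step_arm: Moves the arm, as the interface text tells. Its arguments: {"type":"object","properties":{"commands":{"type":"array"},"fingers":{"type":"number"}},"required":["commands"]}

```bash
mkdir -p pics; ls; python3 - <<'E'
from bench import robot
import cv2,numpy as np,pickle
o=robot.get_obs();print(o)
for n in ["side","top","wrist"]:
    ci=robot.camera_info(n); p,d=robot.snapshot(n)
    pickle.dump((p,d,ci),open(f"pics/{n}0.pkl","wb"))
    cv2.imwrite(f"pics/{n}0.png",p[:,:,::-1]); print(n,ci)
E
```

```text
pics
{'time': 0.0, 'joint_positions': array([-1.29207539e+00,  8.79544919e-02,  1.37222075e+00, -2.18286451e-05,
        1.68360294e+00, -1.03100395e-01]), 'qvel': array([ 0.00158045, -0.00053633, -0.00211974,  0.00043874,  0.00073053,
        0.00151617]), 'joint_torque': array([-8.58016465e-04, -3.40180600e+01, -3.02429795e+01,  7.17280945e-02,
        3.28104885e-02, -1.78558835e-04]), 'tool_pos': array([ 0.2047798 , -0.50989113,  0.21232144]), 'ee_rot': array([-1.57059298,  0.00217615, -1.18897721]), 'wrist_force': array([-0.60881581, -0.32279615,  0.39966332]), 'wrist_torque': array([ 0.00279685, -0.03717029,  0.04454459]), 'width': 0.09447097921860437}
side {'fx': 436.5521566749274, 'fy': 436.5521566749274, 'cx': 315.98252688818167, 'cy': 198.83756187940483, 'R': array([[ 0.45265332,  0.89153121, -0.01664554],
       [ 0.6239111 , -0.33000209, -0.70840212],
       [-0.63705566,  0.31027523, -0.70561275]]), 't': array([-0.24979255, -0.23976327,  1.38329221])}
top {'fx': 444.9684844094897, 'fy': 444.9684844094897, 'cx': 321.08128336950676, 'cy': 203.19116400417457, 'R': array([[-0.01689653, -0.99983583,  0.00654301],
       [-0.99428817,  0.01611234, -0.10550561],
       [ 0.10538286, -0.00828832, -0.99439718]]), 't': array([-0.01207076,  0.56570163,  1.27302977])}
wrist {'fx': 303.1812839214887, 'fy': 303.1812839214887, 'cx': 325.74895115872295, 'cy': 201.62613045551296, 'R': array([[ 0.37292553, -0.92786012, -0.00146772],
       [-0.89834554, -0.36145793,  0.24964667],
       [-0.23216771, -0.0917811 , -0.96833588]]), 't': array([-0.54982597, -0.02614612,  0.38969994])}
```

View pics/side0.png

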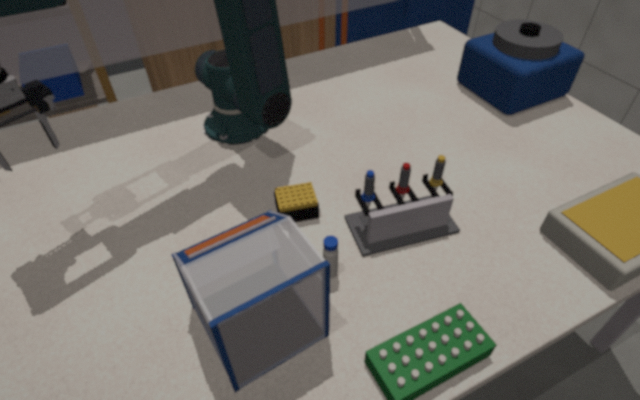

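View pics/top0.png

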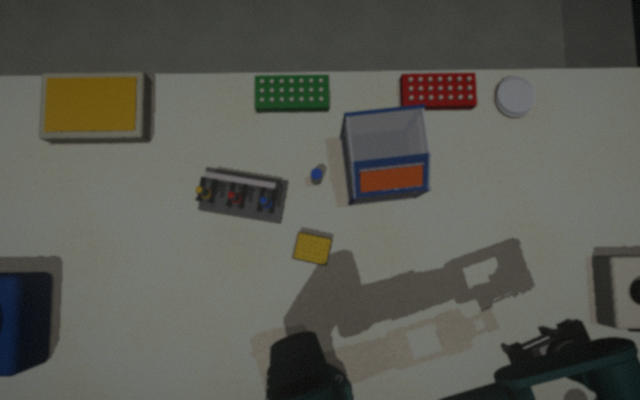

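View pics/wrist0.png

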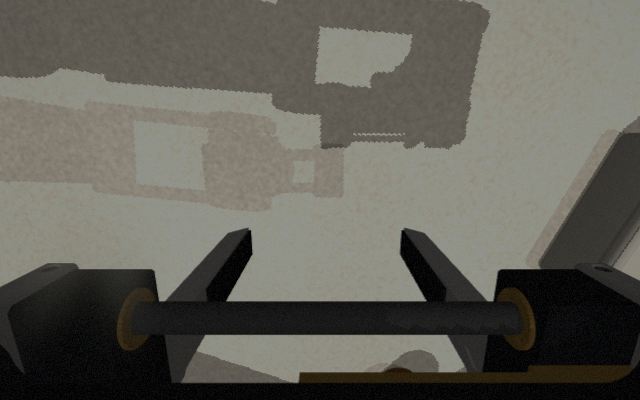

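The top view shows the yellow button at about (205,188), red (235,197), blue (265,202), the orange flap at (390,178), the tube at (316,175) and the rack at (313,247). Next I'll measure them.

```bash
cat > h.py <<'E'
import numpy as np,cv2,pickle
def load(n): return pickle.load(open(f"pics/{n}.pkl","rb"))
def ray(ci,u,v):
    d=np.array([(u-ci['cx'])/ci['fx'],(v-ci['cy'])/ci['fy'],1.]); R=ci['R']
    return -R.T@ci['t'], R.T@d
def onz(ci,u,v,z):
    c,d=ray(ci,u,v); return c+d*(z-c[2])/d[2]
def dep(ci,u,v,dd):
    c,d=ray(ci,u,v); return c+d*dd
def tri(r):
    A=np.zeros((3,3));b=np.zeros(3)
    for c,d in r:
        d=d/np.linalg.norm(d);P=np.eye(3)-np.outer(d,d);A+=P;b+=P@c
    x=np.linalg.solve(A,b); return x,[np.linalg.norm((np.eye(3)-np.outer(d,d)/(d@d))@(x-c)) for c,d in r]
def proj(ci,X):
    p=ci['R']@X+ci['t']; return np.array([ci['fx']*p[0]/p[2]+ci['cx'],ci['fy']*p[1]/p[2]+ci['cy']])
def blobs(p,lo,hi,roi,mina=8):
    h=cv2.cvtColor(p,cv2.COLOR_RGB2HSV); m=cv2.inRange(h,np.array(lo),np.array(hi))
    k=np.zeros_like(m); x0,y0,x1,y1=roi; k[y0:y1,x0:x1]=255; m&=k
    n,l,s,c=cv2.connectedComponentsWithStats(m)
    return [(c[i],s[i],l==i) for i in range(1,n) if s[i][4]>=mina]
E
python3 - <<'E'
from h import *
Y=((20,120,60),(35,255,255));B=((105,120,40),(125,255,255));RD=((0,150,60),(6,255,255));O=((5,150,80),(15,255,255))
for n,roi in [("top0",(180,150,440,270)),("side0",(170,140,470,290))]:
    p,d,ci=load(n)
    for nm,c in dict(Y=Y,B=B,R=RD,O=O).items():
        for c0,s,m in blobs(p,*c,roi):
            dd=np.median(d[m]); print(n,nm,c0.round(1),s,dep(ci,*c0,dd).round(3))
    s=cv2.resize(p[150:280,180:450] if n=="top0" else p[140:400,170:480],None,fx=2.9 if n=="top0" else 2.3,fy=2.9 if n=="top0" else 2.3,interpolation=cv2.INTER_CUBIC)
    cv2.imwrite(f"pics/{n}z.png",s[:,:,::-1])
E
```

```text
top0 Y [198.8 189.2] [196 186   7   7  33] [0.592 0.297 0.177]
top0 Y [207. 196.] [204 194   6   4  14] [0.582 0.292 0.111]
top0 Y [312.1 248.1] [294 233  37  32 885] [0.435 0.006 0.057]
top0 B [390.4 170.6] [355 154  73  43 758] [ 0.625 -0.196  0.222]
top0 B [316.1 173.5] [312 169  10  10  79] [ 0.64  -0.008  0.109]
top0 B [262.6 199.7] [260 197   6   7  34] [0.561 0.131 0.178]
top0 B [268.8 205.1] [265 202   7   6  14] [0.553 0.122 0.116]
top0 R [230.8 194.4] [229 192   5   6  23] [0.576 0.214 0.178]
top0 O [391.  178.2] [ 360  166   62   25 1143] [ 0.609 -0.2    0.201]
side0 Y [440.8 158.7] [438 156   6   6  30] [0.595 0.293 0.175]
side0 Y [435.7 182.2] [429 178  14   8  70] [0.6   0.29  0.109]
side0 Y [294.9 197.1] [275 183  42  29 915] [ 0.444 -0.001  0.059]
side0 B [370.  173.9] [368 171   5   7  30] [0.565 0.127 0.176]
side0 B [367.5 197.4] [361 194  14   8  77] [0.568 0.124 0.109]
side0 B [269.  214.2] [266 213   7   3  12] [ 0.592 -0.117  0.196]
side0 B [277.6 217.9] [274 216   8   6  18] [ 0.636 -0.116  0.227]
side0 B [261.5 226.5] [258 225   8   4   8] [ 0.644 -0.15   0.23 ]
side0 B [237.8 237.6] [233 235  11   6  12] [ 0.649 -0.195  0.23 ]
side0 B [330.4 243. ] [325 237  12  13 140] [ 0.646 -0.013  0.11 ]
side0 B [219.5 246. ] [213 243  14   7  14] [ 0.652 -0.229  0.23 ]
side0 B [185.3 257.3] [178 252  23  11  75] [ 0.638 -0.286  0.218]
side0 B [306.7 276.2] [272 262  57  28 295] [ 0.776 -0.126  0.232]
side0 R [406.1 166.1] [404 164   5   5  22] [0.581 0.209 0.177]
side0 R [402.2 189.6] [396 187  13   6  41] [0.584 0.207 0.11 ]
side0 O [224.8 235. ] [186 217  81  37 284] [ 0.605 -0.209  0.199]
```

View pics/top0z.png

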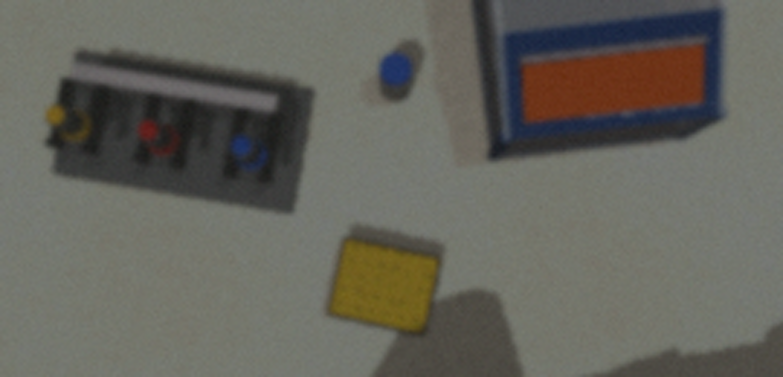

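View pics/side0z.png

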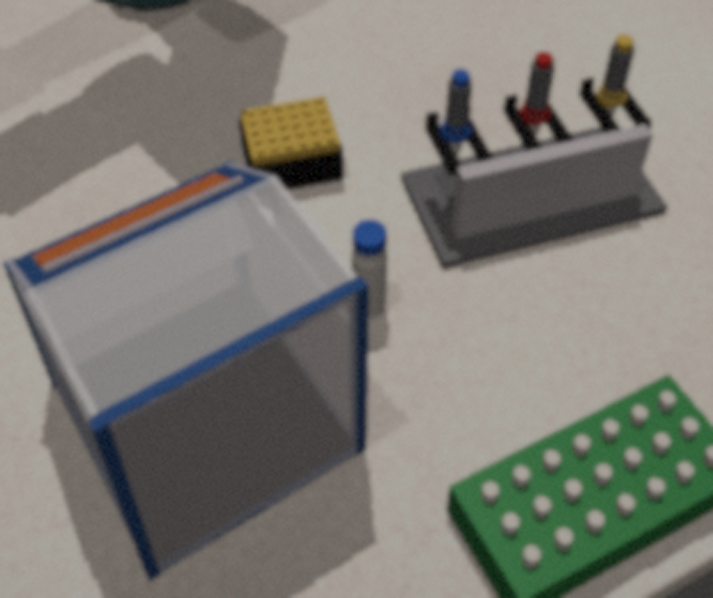

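```bash
python3 - <<'E'
from h import *
pt,dt,ct=load("top0");ps,ds,cs=load("side0")
for nm,a,b in [("Y",(198.8,189.2),(440.8,158.7)),("R",(230.8,194.4),(406.1,166.1)),("B",(262.6,199.7),(370,173.9)),("tube",(316.1,173.5),(330.4,243)),("rack",(312.1,248.1),(294.9,197.1))]:
    x,r=tri([ray(ct,*a),ray(cs,*b)]); print(nm,x.round(4),np.round(r,4), onz(ct,*a,.177)[:2].round(4),onz(cs,*b,.173)[:2].round(4))
(c0,s,m),=blobs(pt,(5,150,80),(15,255,255),(340,150,440,210),200)
ys,xs=np.nonzero(m); P=np.array([dep(ct,u,v,dt[v,u]) for u,v in zip(xs,ys)])
c=P.mean(0);U,S,V=np.linalg.svd(P-c);n=V[2]*np.sign(V[2][2]); print("cent",c,"n",n,"tilt",np.degrees(np.arccos(n[2])),"yaw from n",np.degrees(np.arctan2(-n[1],-n[0])),"rms",S[2]/len(P)**.5)
box=cv2.boxPoints(cv2.minAreaRect(np.c_[xs,ys].astype(np.float32)));
cn=cv2.findContours(m.astype(np.uint8),0,2)[0][0];ap=cv2.approxPolyDP(cn,4,True)[:,0]
for q in ap:
    o,d=ray(ct,*q); X=o+d*((c-o)@n)/(d@n); print(q,X.round(4))
o,d=ray(ct,*c0);print("centroid",(o+d*((c-o)@n)/(d@n)))
# long-edge yaw with PCA
y=V[0]*np.sign(V[0][1]);print("yaw long",np.degrees(np.arctan2(-y[0],y[1])), "extent",np.ptp((P-c)@V[0]),np.ptp((P-c)@V[1]))
E
```

```text
Y [0.5918 0.2977 0.1713] [0.001 0.001] [0.5916 0.2971] [0.5931 0.295 ]
R [0.5768 0.2141 0.1717] [0.0009 0.0009] [0.5766 0.2139] [0.5777 0.2122]
B [0.5614 0.131  0.1715] [0.0013 0.0013] [0.5614 0.1314] [0.5625 0.1287]
tube [ 0.6409 -0.0091  0.1017] [0.0008 0.0008] [ 0.6281 -0.0085] [ 0.6918 -0.0379]
rack [0.4342 0.0047 0.0481] [0.002 0.002] [0.4343 0.0048] [ 0.5512 -0.045 ]
cent [ 0.6074773  -0.19879088  0.20816453] n [0.98560314 0.10916755 0.12910805] tilt 82.58194675181895 yaw from n -173.6795574306727 rms 0.013632714796989015
[421 166] [ 0.5032 -0.1059  0.9254]
[361 173] [ 0.495  -0.0493  0.9406]
[361 189] [0.1038 0.225  3.695 ]
[420 184] [0.2623 0.2548 2.4601]
centroid [ 0.60635966 -0.19749514  0.21560095]
yaw long 35.33112962506126 extent 1.1854909525224002 0.15652150461354963
```

```bash
python3 - <<'E'
from h import *
pt,dt,ct=load("top0")
(c0,s,m),=blobs(pt,(5,150,80),(15,255,255),(340,150,440,210),200)
m2=cv2.erode(m.astype(np.uint8),np.ones((3,3)))
ys,xs=np.nonzero(m2); P=np.array([dep(ct,u,v,dt[v,u]) for u,v in zip(xs,ys)]); P=P[(P[:,2]>.16)&(P[:,2]<.24)]
for _ in range(3):
    c=np.median(P,0) if _==0 else P.mean(0);U,S,V=np.linalg.svd(P-c,full_matrices=False);n=V[2]*np.sign(V[2][2]);P=P[abs((P-c)@n)<.004]
print(len(P),c,n,"tilt",np.degrees(np.arccos(n[2])),"yaw",np.degrees(np.arctan2(-n[1],-n[0])))
rect=cv2.minAreaRect(np.argwhere(m)[:,::-1].astype(np.float32));
cn=cv2.findContours(m.astype(np.uint8),0,2)[0][0]
ap=cv2.approxPolyDP(cn,4,True)[:,0]
n35=np.array([-np.sin(.6109),0,np.cos(.6109)])
for yaw in (4,6,8):
  a=np.radians(yaw);Rz=np.array([[np.cos(a),-np.sin(a),0],[np.sin(a),np.cos(a),0],[0,0,1]]);nn=Rz@n35
  # plane through centroid with z=.2: 
  o,d=ray(ct,*c0);C=onz(ct,*c0,.2)
  Q=[]
  for q in ap:
    o,d=ray(ct,*q);X=o+d*((C-o)@nn)/(d@nn);Q.append(Rz.T@(X-C))
  print(yaw,"C",C.round(4));print(np.round(Q,4))
# blue roof/box outlines for yaw
B=blobs(pt,(105,120,40),(125,255,255),(335,90,440,210),100)
for c1,s,mm in B:print(c1,s)
ys,xs=np.nonzero(mm:=max(B,key=lambda b:b[1][4])[2])
E
```

```text
932 [ 0.60873376 -0.20000298  0.20023606] [-0.58174283 -0.05999619  0.81115704] tilt 35.79086854234086 yaw 5.888200461130172
4 C [ 0.6089 -0.2001  0.2   ]
[[ 0.0223 -0.0764  0.0156]
 [ 0.0179  0.0766  0.0126]
 [-0.0194  0.0777 -0.0136]
 [-0.0195 -0.0759 -0.0137]]
6 C [ 0.6089 -0.2001  0.2   ]
[[ 0.0199 -0.0775  0.0139]
 [ 0.0203  0.0762  0.0142]
 [-0.0169  0.0786 -0.0119]
 [-0.0219 -0.0756 -0.0154]]
8 C [ 0.6089 -0.2001  0.2   ]
[[ 0.0174 -0.0786  0.0122]
 [ 0.0227  0.0756  0.0159]
 [-0.0144  0.0793 -0.0101]
 [-0.0244 -0.0752 -0.0171]]
[384.94117647 109.90441176] [345 105  79  10 136]
[390.44854881 170.6121372 ] [355 154  73  43 758]
```

Box yaw is about 5.3° and the mouth centre about (0.609, -0.200, 0.200). The fitted tilt is 35.8° against 35° given. The yellow pipette is at (0.592, 0.297), 85 mm from red, which matches the fork pitch. Now I'll move towards it.

>>> step_arm:
  commands:
    - {"xyz":[0.01,0.02,0.03],"twist":[0,0,-4]}
    - {"xyz":[0.04,0.05,0.06],"twist":[0,0,-8]}
    - {"xyz":[0.06,0.085,0.07],"twist":[0,0,-12]}
    - {"xyz":[0.08,0.12,0.08],"twist":[0,0,-16.6]}
    - {"xyz":[0.1,0.155,0.09],"twist":[0,0,-16.6]}
    - {"xyz":[0.12,0.19,0.09],"twist":[0,0,-16.6]}
    - {"xyz":[0.14,0.225,0.09],"twist":[0,0,-16.6]}
    - {"xyz":[0.155,0.26,0.09],"twist":[0,0,-16.6]}
    - {"xyz":[0.17,0.295,0.09],"twist":[0,0,-16.6]}
    - {"xyz":[0.18,0.33,0.09],"twist":[0,0,-16.6]}
    - {"xyz":[0.19,0.365,0.09],"twist":[0,0,-16.6]}
    - {"xyz":[0.195,0.4,0.09],"twist":[0,0,-16.6]}
  fingers: 90

```text
time: 1.15
tool_pos: [0.4003, -0.1085, 0.303]
ee_rot: [-1.571, 0.0, -1.478]
wrist_force: [0.8, -0.4, 0.2]
width: 0.0606
```

>>> step_arm:
  commands:
    - {"xyz":[0.016,0.034,0],"twist":[0,0,0]}
    - {"xyz":[0.032,0.068,0],"twist":[0,0,0]}
    - {"xyz":[0.048,0.102,0],"twist":[0,0,0]}
    - {"xyz":[0.064,0.136,0],"twist":[0,0,0]}
    - {"xyz":[0.08,0.17,0],"twist":[0,0,0]}
    - {"xyz":[0.096,0.204,0],"twist":[0,0,0]}
    - {"xyz":[0.112,0.238,0],"twist":[0,0,0]}
    - {"xyz":[0.128,0.272,0],"twist":[0,0,0]}
    - {"xyz":[0.144,0.306,0],"twist":[0,0,0]}
    - {"xyz":[0.16,0.34,0],"twist":[0,0,0]}
    - {"xyz":[0.176,0.374,0],"twist":[0,0,0]}
    - {"xyz":[0.192,0.407,0],"twist":[0,0,0]}

```text
time: 2.15
tool_pos: [0.5922, 0.2985, 0.3028]
ee_rot: [-1.572, -0.0, -1.478]
wrist_force: [1.3, -0.2, 0.3]
width: 0.0607
```

```bash
python3 - <<'E'
from bench import robot
import cv2,pickle
for n in ["wrist","side"]:
    ci=robot.camera_info(n);p,d=robot.snapshot(n)
    pickle.dump((p,d,ci),open(f"pics/{n}1.pkl","wb"))
    cv2.imwrite(f"pics/{n}1.png",p[:,:,::-1])
print(robot.get_obs()['tool_pos'],robot.get_obs()['joint_positions'])
E
```

```text
[0.59266378 0.30113957 0.29807571] [3.84130370e-01 3.62593500e-01 8.75022652e-01 1.52097797e-03
 1.91034653e+00 1.85812576e+00]
```

View pics/wrist1.png

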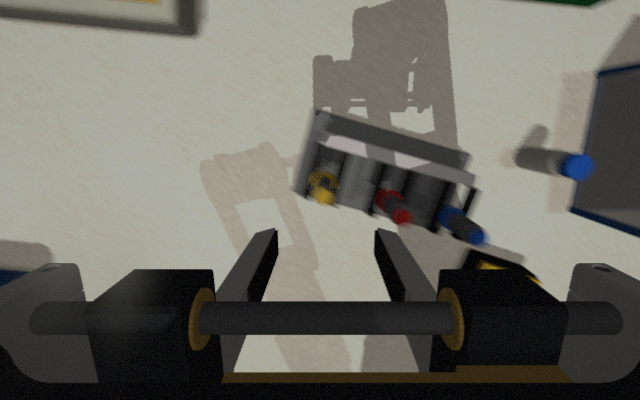

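View pics/side1.png

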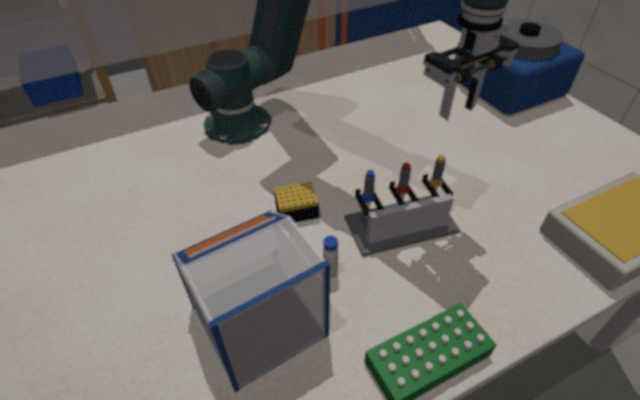

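The wrist view has the yellow button at about (322,197), red (400,213) and blue (475,232). I'll cast that ray to check the position.

```bash
python3 - <<'E'
from h import *
p,d,ci=load("wrist1")
print(-ci['R'].T@ci['t'])
for nm,lo,hi in [("Y",(20,120,60),(35,255,255)),("R",(0,150,60),(6,255,255)),("B",(105,120,40),(125,255,255))]:
    for c,s,m in blobs(p,lo,hi,(290,160,500,250),20): print(nm,c,s,onz(ci,*c,.178).round(4),dep(ci,*c,np.median(d[m])).round(4))
ci2=load("side1")[2]
E
python3 - <<'E'
from bench import robot
o=robot.get_obs();print(o['tool_pos'],o['qvel'])
E
```

```text
[0.66440418 0.30470229 0.47336504]
Y [321.41501976 188.03359684] [309 171  27  34 506] [0.6018 0.303  0.178 ] [0.5915 0.3027 0.1293]
R [392.45098039 193.19607843] [382 190  19   8  51] [0.6031 0.2319 0.178 ] [0.5884 0.2143 0.107 ]
R [401.55194805 216.31818182] [393 210  17  14 154] [0.58  0.219 0.178] [0.5794 0.2184 0.1758]
B [448.25092251 215.04428044] [439 206  27  25 271] [0.5858 0.1719 0.178 ] [0.5662 0.1388 0.1045]
B [475.7591623  236.53926702] [467 229  18  16 191] [0.5654 0.139  0.178 ] [0.5637 0.136  0.1728]
[0.59266378 0.30113957 0.29807571] [-0.05233321 -0.07997527  0.06931502 -0.04754891  0.03645736 -0.02645045]
```

>>> step_arm:
  commands:
    - {"xyz":[0,-0.001,-0.03],"twist":[0,0,0]}
    - {"xyz":[0,-0.001,-0.05],"twist":[0,0,0]}
    - {"xyz":[0,-0.001,-0.06],"twist":[0,0,0]}
    - {"xyz":[0,-0.001,-0.06],"twist":[0,0,0]}
    - {"xyz":[0,-0.001,-0.06],"twist":[0,0,0]}
    - {"xyz":[0,-0.001,-0.06],"twist":[0,0,0]}

```text
time: 2.75
tool_pos: [0.5924, 0.2953, 0.2456]
ee_rot: [-1.568, 0.001, -1.479]
wrist_force: [-0.2, -0.1, 0.8]
width: 0.0606
```

```bash
python3 - <<'E'
from bench import robot
from h import *
o=robot.get_obs();print(o['tool_pos'],o['ee_rot'],abs(o['qvel']).max())
for n in ["wrist"]:
    ci=robot.camera_info(n);p,d=robot.snapshot(n)
    pickle.dump((p,d,ci),open(f"pics/{n}2.pkl","wb"))
    cv2.imwrite(f"pics/{n}2.png",p[:,:,::-1])
for nm,lo,hi in [("Y",(20,120,60),(35,255,255)),("R",(0,150,60),(6,255,255)),("B",(105,120,40),(125,255,255))]:
    for c,s,m in blobs(p,lo,hi,(270,150,540,280),20): print(nm,c,s,onz(ci,*c,.178).round(4),dep(ci,*c,np.median(d[m])).round(4))
o=robot.get_obs();print(o['tool_pos'])
E
```

```text
[0.59235828 0.29529228 0.24557244] [-1.56797438e+00  6.56560334e-04 -1.47924225e+00] 0.016080943325219796
Y [323.74568966 189.76293103] [310 182  29  22 232] [0.6131 0.2982 0.178 ] [0.5982 0.2973 0.1084]
Y [323.60547945 214.36438356] [314 204  21  22 365] [0.5925 0.2964 0.178 ] [0.5922 0.2964 0.1769]
R [398.11560694 211.14450867] [387 203  28  26 173] [0.6009 0.236  0.178 ] [0.5825 0.2169 0.1084]
R [420.06774194 240.77096774] [409 231  22  20 310] [0.577  0.2137 0.178 ] [0.5766 0.2134 0.1771]
B [470.25       233.09593023] [459 223  32  28 344] [0.5875 0.1732 0.178 ] [0.5654 0.1361 0.1088]
B [510.59748428 262.17924528] [499 254  25  18 318] [0.5648 0.1334 0.178 ] [0.5641 0.1323 0.1764]
[0.59253435 0.29543303 0.24601513]
```

View pics/wrist2.png

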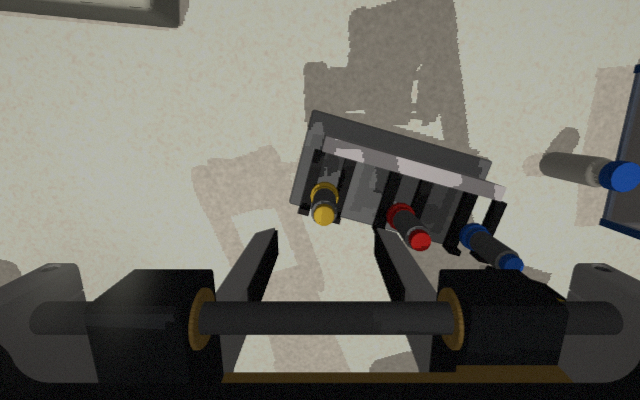

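The button at (323,214) is at (0.5925, 0.2965), and the TCP is within 1 mm of it. Descending to grip.

>>> step_arm:
  commands:
    - {"xyz":[0,0.001,-0.025],"twist":[0,0,0]}
    - {"xyz":[0,0.001,-0.05],"twist":[0,0,0]}
    - {"xyz":[0,0.001,-0.075],"twist":[0,0,0]}
    - {"xyz":[0,0.001,-0.095],"twist":[0,0,0]}
    - {"xyz":[0,0.001,-0.103],"twist":[0,0,0]}
    - {"xyz":[0,0.001,-0.103],"twist":[0,0,0]}
    - {"xyz":[0,0.001,-0.103],"twist":[0,0,0]}
    - {"xyz":[0,0.001,-0.103],"twist":[0,0,0]}

```text
time: 3.47
tool_pos: [0.5932, 0.2971, 0.1434]
ee_rot: [-1.566, 0.001, -1.479]
wrist_force: [-0.2, 0.2, -0.4]
width: 0.0607
```

>>> step_arm:
  commands:
    - {"xyz":[0,0,0],"twist":[0,0,0]}
    - {"xyz":[0,0,0],"twist":[0,0,0]}
    - {"xyz":[0,0,0],"twist":[0,0,0]}
    - {"xyz":[0,0,0],"twist":[0,0,0]}
    - {"xyz":[0,0,0],"twist":[0,0,0]}
    - {"xyz":[0,0,0],"twist":[0,0,0]}
    - {"xyz":[0,0,0],"twist":[0,0,0]}
    - {"xyz":[0,0,0],"twist":[0,0,0]}
    - {"xyz":[0,0,0],"twist":[0,0,0]}
    - {"xyz":[0,0,0],"twist":[0,0,0]}
  fingers: 255

```text
time: 4.3
tool_pos: [0.5919, 0.2966, 0.1405]
ee_rot: [-1.571, -0.0, -1.479]
wrist_force: [-1.2, -0.1, 0.1]
width: 0.0222
```

>>> step_arm:
  commands:
    - {"xyz":[0,0,0.008],"twist":[0,0,0]}
    - {"xyz":[0,0,0.02],"twist":[0,0,0]}
    - {"xyz":[0,0,0.04],"twist":[0,0,0]}
    - {"xyz":[0,0,0.065],"twist":[0,0,0]}
    - {"xyz":[0,0,0.09],"twist":[0,0,0]}
    - {"xyz":[0,0,0.115],"twist":[0,0,0]}
    - {"xyz":[0,0,0.14],"twist":[0,0,0]}
    - {"xyz":[0,0,0.165],"twist":[0,0,0]}
    - {"xyz":[0,0,0.19],"twist":[0,0,0]}
    - {"xyz":[0,0,0.21],"twist":[0,0,0]}
    - {"xyz":[0,0,0.22],"twist":[0,0,0]}
    - {"xyz":[0,0,0.22],"twist":[0,0,0]}

```text
time: 5.3
tool_pos: [0.5925, 0.2967, 0.366]
ee_rot: [-1.562, 0.002, -1.479]
wrist_force: [0.7, 0.2, -0.1]
width: 0.0225
```

```bash
python3 - <<'E'
from bench import robot
from h import *
o=robot.get_obs();print(o['tool_pos'],o['ee_rot'],o['joint_positions'])
for n in ["side"]:
    ci=robot.camera_info(n);p,d=robot.snapshot(n)
    pickle.dump((p,d,ci),open(f"pics/{n}3.pkl","wb"))
    cv2.imwrite(f"pics/{n}3.png",p[:,:,::-1])
E
```

```text
[0.59245141 0.29673069 0.36598635] [-1.56247074  0.00229999 -1.47878469] [ 3.78882598e-01  3.80454571e-01  7.15162522e-01 -1.67719196e-04
  2.03733942e+00  1.85760077e+00]
```

View pics/side3.png

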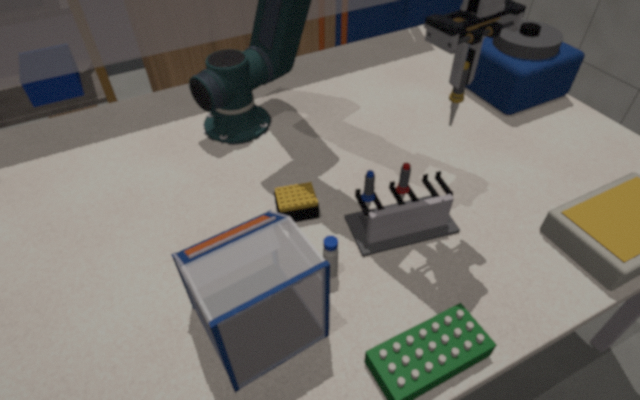

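Only the yellow pipette came up. It hangs straight in the jaws with its tip at about (452,122), and blue and red stayed put. Carrying it to the box.

>>> step_arm:
  commands:
    - {"xyz":[-0.01,-0.02,0],"twist":[0,0,0]}
    - {"xyz":[-0.02,-0.05,0],"twist":[0,0,0]}
    - {"xyz":[-0.03,-0.085,0],"twist":[0,0,0]}
    - {"xyz":[-0.04,-0.12,0],"twist":[0,0,0]}
    - {"xyz":[-0.05,-0.155,0],"twist":[0,0,0]}
    - {"xyz":[-0.06,-0.19,0],"twist":[0,0,0]}
    - {"xyz":[-0.07,-0.225,0],"twist":[0,0,0]}
    - {"xyz":[-0.075,-0.26,0],"twist":[0,0,0]}
    - {"xyz":[-0.08,-0.295,0],"twist":[0,0,0]}
    - {"xyz":[-0.085,-0.33,0],"twist":[0,0,0]}
    - {"xyz":[-0.09,-0.365,0],"twist":[0,0,0]}
    - {"xyz":[-0.09,-0.4,0],"twist":[0,0,0]}

```text
time: 6.35
tool_pos: [0.5004, -0.1047, 0.3599]
ee_rot: [-1.572, 0.0, -1.479]
wrist_force: [0.2, 0.0, -0.4]
width: 0.0224
```

>>> step_arm:
  commands:
    - {"xyz":[0,-0.02,0],"twist":[0.5,-5,0]}
    - {"xyz":[0,-0.05,0],"twist":[1,-10,0]}
    - {"xyz":[0,-0.08,0],"twist":[1.4,-15,0]}
    - {"xyz":[0,-0.1,0],"twist":[1.8,-20,0]}
    - {"xyz":[0,-0.1,0],"twist":[2.3,-25,0]}
    - {"xyz":[0,-0.1,0],"twist":[2.8,-30,0]}
    - {"xyz":[0,-0.1,0],"twist":[3.2,-34.9,0]}
    - {"xyz":[0,-0.1,0],"twist":[3.2,-34.9,0]}
    - {"xyz":[0,-0.1,0],"twist":[3.2,-34.9,0]}

```text
time: 7.1
tool_pos: [0.5005, -0.2034, 0.3584]
ee_rot: [-0.963, 0.002, -1.481]
wrist_force: [0.2, -0.3, -0.5]
width: 0.0228
```

```bash
python3 - <<'E'
from bench import robot
from h import *
from scipy.spatial.transform import Rotation as Ro
for n in ["side","top"]:
    ci=robot.camera_info(n);p,d=robot.snapshot(n)
    pickle.dump((p,d,ci),open(f"pics/{n}4.pkl","wb"))
    cv2.imwrite(f"pics/{n}4.png",p[:,:,::-1])
o=robot.get_obs();print(o['tool_pos'],o['joint_positions'],abs(o['qvel']).max())
A=Ro.from_euler('xyz',o['ee_rot']).as_matrix();print(A)
print("tip",o['tool_pos']+.103*A[:,1])
E
```

```text
[ 0.50217961 -0.20339647  0.36091966] [-0.77547965 -0.2996332   1.55358184  0.45452964  1.47307846  0.75448689] 0.028231379205574336
[[ 9.20883438e-02  5.71033300e-01  8.15745492e-01]
 [-9.95750444e-01  5.20784708e-02  7.59531849e-02]
 [ 8.89019991e-04 -8.19273339e-01  5.73402482e-01]]
tip [ 0.56099604 -0.19803239  0.27653451]
```

View pics/side4.png

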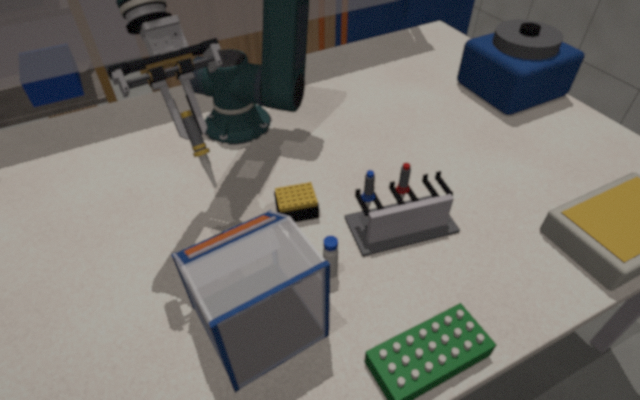

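View pics/top4.png

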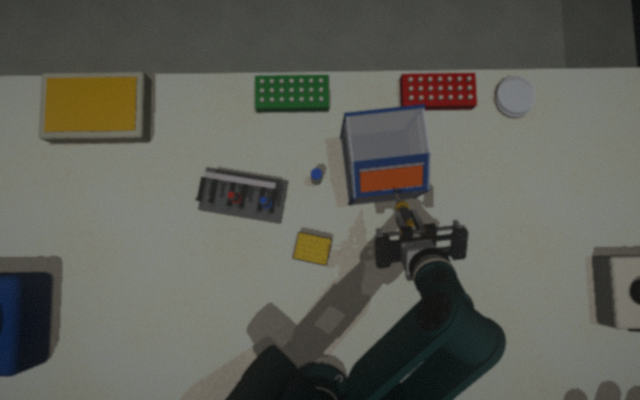

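>>> step_arm:
  commands:
    - {"xyz":[0.009,-0.001,-0.015],"twist":[0,0,0]}
    - {"xyz":[0.018,-0.002,-0.03],"twist":[0,0,0]}
    - {"xyz":[0.027,-0.003,-0.046],"twist":[0,0,0]}
    - {"xyz":[0.035,-0.003,-0.061],"twist":[0,0,0]}
    - {"xyz":[0.035,-0.003,-0.061],"twist":[0,0,0]}
    - {"xyz":[0.035,-0.003,-0.061],"twist":[0,0,0]}
    - {"xyz":[0.035,-0.003,-0.061],"twist":[0,0,0]}

```text
time: 7.78
tool_pos: [0.5378, -0.2063, 0.3011]
ee_rot: [-0.958, -0.002, -1.478]
wrist_force: [-0.1, -0.3, 0.2]
width: 0.0223
```

```bash
cat > st.py <<'E'
from bench import robot
from h import *
import sys
from scipy.spatial.transform import Rotation as Ro
k=sys.argv[1]
o=robot.get_obs()
A=Ro.from_euler('xyz',o['ee_rot']).as_matrix();tip=o['tool_pos']+.103*A[:,1]
M=np.array([.609,-.2,.2]);n=np.array([-.571,-.053,.819]);up=np.array([.816,.076,.574]);yd=np.array([-.092,.996,0])
for nm,P in (("tip",tip),("tcp",o['tool_pos'])): print(nm,P.round(4),"mouth xyz",[(round(float(v@(P-M)),4)) for v in (up,yd,n)])
print(A[:,1].round(3),o['wrist_force'],o['time'],o['width'])
for N in ["side","top"]:
    ci=robot.camera_info(N);p,d=robot.snapshot(N);print(N,proj(ci,tip).round(1))
    pickle.dump((p,d,ci),open(f"pics/{N}{k}.pkl","wb"))
    r=(150,100,350,300) if N=="side" else (320,90,480,290)
    s=cv2.resize(p[r[1]:r[3],r[0]:r[2]],None,fx=2.9,fy=2.9,interpolation=cv2.INTER_CUBIC)
    cv2.imwrite(f"pics/{N}{k}.png",s[:,:,::-1])
E
python3 st.py 5
```

```text
tip [ 0.5968 -0.2009  0.2169] mouth xyz [-0.0004, 0.0002, 0.0209]
tcp [ 0.5378 -0.2063  0.3011] mouth xyz [-0.0006, 0.0003, 0.1238]
[ 0.573  0.052 -0.818] [-0.06745818 -0.25444692  0.218754  ] 7.7833 0.02231260682034368
side [226.  223.9]
top [392.5 181.9]
```

View pics/side5.png

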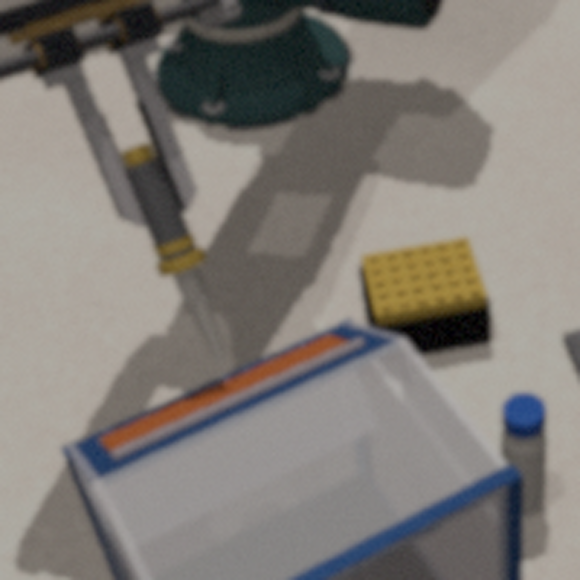

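View pics/top5.png

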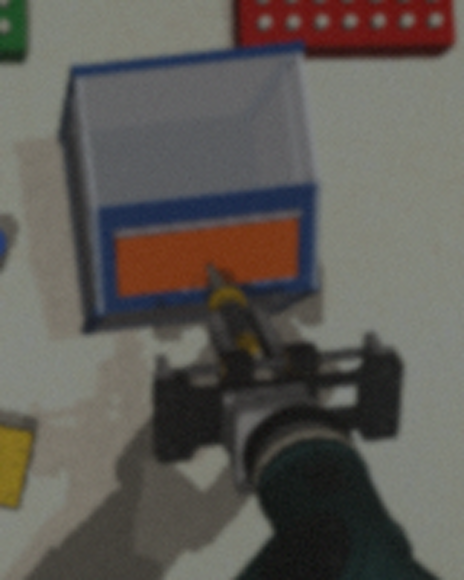

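The nozzle is over the flap's middle at top-image pixel (392,181); the predicted pixel was (392.5,182). Pushing in along -z.

>>> step_arm:
  commands:
    - {"xyz":[0.0057,0.0005,-0.0082],"twist":[0,0,0]}
    - {"xyz":[0.0114,0.0011,-0.0164],"twist":[0,0,0]}
    - {"xyz":[0.0171,0.0016,-0.0246],"twist":[0,0,0]}
    - {"xyz":[0.0228,0.0021,-0.0328],"twist":[0,0,0]}
    - {"xyz":[0.0286,0.0027,-0.041],"twist":[0,0,0]}
    - {"xyz":[0.0343,0.0032,-0.0491],"twist":[0,0,0]}
    - {"xyz":[0.04,0.0037,-0.0573],"twist":[0,0,0]}
    - {"xyz":[0.0457,0.0042,-0.0655],"twist":[0,0,0]}
    - {"xyz":[0.0457,0.0042,-0.0655],"twist":[0,0,0]}
    - {"xyz":[0.0457,0.0042,-0.0655],"twist":[0,0,0]}

```text
time: 8.72
tool_pos: [0.5813, -0.2013, 0.2302]
ee_rot: [-0.965, 0.003, -1.478]
wrist_force: [-2.2, -0.8, -4.8]
width: 0.0228
```

```bash
python3 st.py 6
```

```text
tip [ 0.6397 -0.1956  0.1455] mouth xyz [-0.0059, 0.0016, -0.0624]
tcp [ 0.5813 -0.2013  0.2302] mouth xyz [-0.0053, 0.0013, 0.0406]
[ 0.566  0.055 -0.822] [-2.17012792 -0.78770962 -4.77004033] 8.7167 0.022790974022113532
side [242.4 263.8]
top [385.6 170.2]
```

View pics/side6.png

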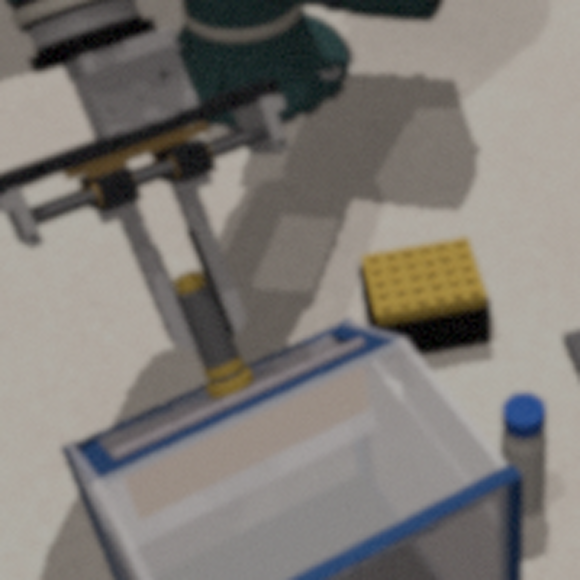

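View pics/top6.png

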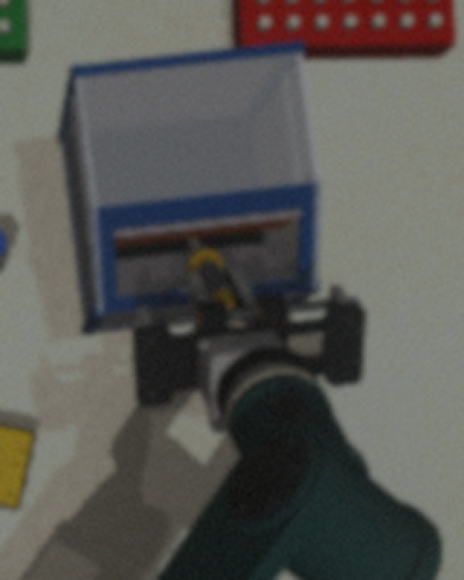

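The flap is open (top crop shows the mouth clear) with the tip about 62 mm in. Going on until the fingertips are about 42 mm in.

>>> step_arm:
  commands:
    - {"xyz":[0.0065,0.0004,-0.0045],"twist":[0,0,0]}
    - {"xyz":[0.0105,0.0008,-0.0105],"twist":[0,0,0]}
    - {"xyz":[0.0145,0.0012,-0.0165],"twist":[0,0,0]}
    - {"xyz":[0.0195,0.0016,-0.0235],"twist":[0,0,0]}
    - {"xyz":[0.0235,0.002,-0.03],"twist":[0,0,0]}
    - {"xyz":[0.028,0.0024,-0.036],"twist":[0,0,0]}
    - {"xyz":[0.032,0.0028,-0.042],"twist":[0,0,0]}
    - {"xyz":[0.0365,0.0032,-0.048],"twist":[0,0,0]}
    - {"xyz":[0.041,0.0036,-0.054],"twist":[0,0,0]}
    - {"xyz":[0.045,0.004,-0.06],"twist":[0,0,0]}
    - {"xyz":[0.045,0.004,-0.06],"twist":[0,0,0]}
    - {"xyz":[0.045,0.004,-0.06],"twist":[0,0,0]}

```text
time: 9.82
tool_pos: [0.6269, -0.1976, 0.1716]
ee_rot: [-0.963, 0.002, -1.478]
wrist_force: [-0.2, -0.3, -4.3]
width: 0.0223
```

```bash
python3 st.py 7
```

```text
tip [ 0.6855 -0.192   0.0871] mouth xyz [-0.0018, 0.0009, -0.1366]
tcp [ 0.6269 -0.1976  0.1716] mouth xyz [-0.0015, 0.0008, -0.0336]
[ 0.569  0.054 -0.821] [-0.15204943 -0.32108184 -4.27361129] 9.8167 0.022306198336600986
side [256.7 299.1]
top [380.7 158. ]
```

View pics/side7.png

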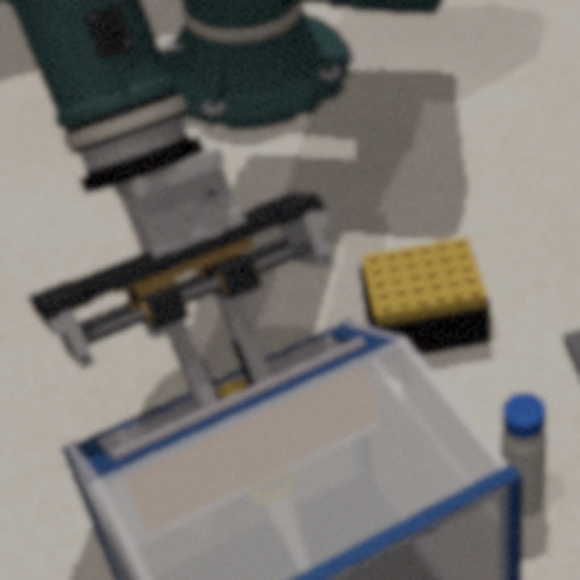

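View pics/top7.png

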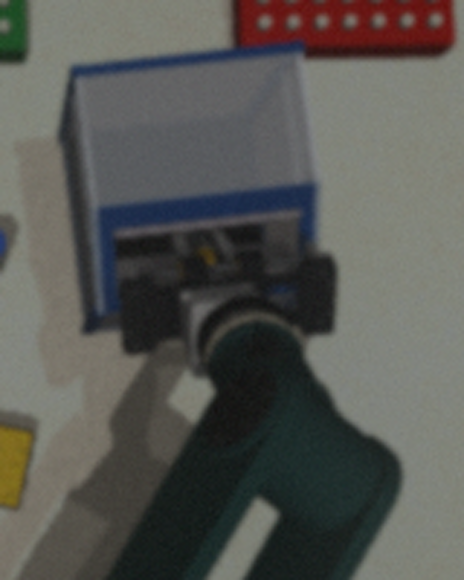

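The pipette is 137 mm in and still held (22 mm opening), the flap is fully open, and the nozzle shows through the clear wall at about (300,540) in the crop. Releasing.

>>> step_arm:
  commands:
    - {"xyz":[0,0,0],"twist":[0,0,0]}
    - {"xyz":[0,0,0],"twist":[0,0,0]}
    - {"xyz":[0,0,0],"twist":[0,0,0]}
    - {"xyz":[0,0,0],"twist":[0,0,0]}
    - {"xyz":[0,0,0],"twist":[0,0,0]}
    - {"xyz":[0,0,0],"twist":[0,0,0]}
    - {"xyz":[0,0,0],"twist":[0,0,0]}
    - {"xyz":[0,0,0],"twist":[0,0,0]}
    - {"xyz":[0,0,0],"twist":[0,0,0]}
    - {"xyz":[0,0,0],"twist":[0,0,0]}
    - {"xyz":[0,0,0],"twist":[0,0,0]}
    - {"xyz":[0,0,0],"twist":[0,0,0]}
  fingers: 110

```text
time: 10.92
tool_pos: [0.6278, -0.1982, 0.1743]
ee_rot: [-0.959, -0.001, -1.479]
wrist_force: [-2.6, -0.6, 1.7]
width: 0.0536
```

```bash
python3 st.py 8
```

```text
tip [ 0.6867 -0.1928  0.09  ] mouth xyz [0.0008, -0.0, -0.1349]
tcp [ 0.6278 -0.1982  0.1743] mouth xyz [0.0007, 0.0001, -0.0319]
[ 0.572  0.052 -0.818] [-2.63185223 -0.57485954  1.66434692] 10.9167 0.05363044103205153
side [256.3 298.9]
top [381.1 157.3]
```

View pics/side8.png

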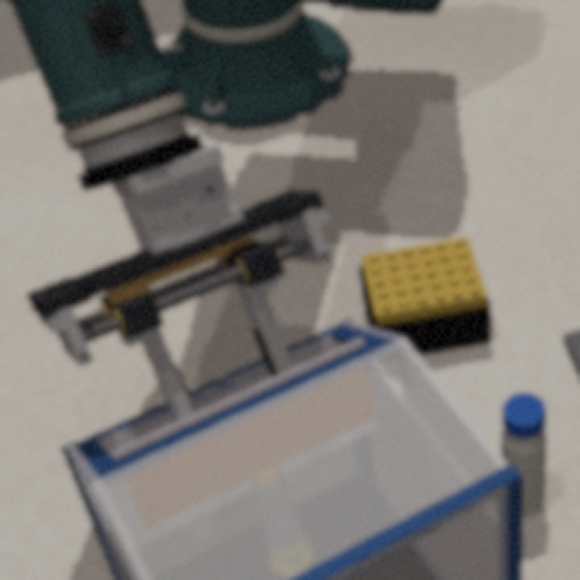

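View pics/top8.png

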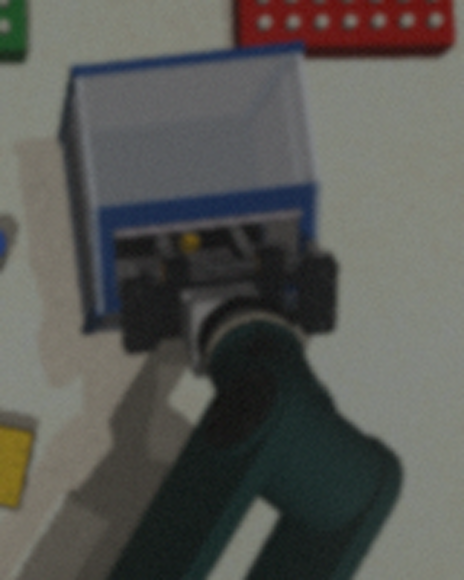

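```bash
python3 - <<'E'
from h import *
ct=load("top8")[2];cs=load("side8")[2]
x,r=tri([ray(ct,320+190/2.9,90+242/2.9),ray(cs,150+267/2.9,100+478/2.9)])
M=np.array([.609,-.2,.2]);n=np.array([-.571,-.053,.819]);up=np.array([.816,.076,.574]);yd=np.array([-.092,.996,0])
print(x,r,[v@(x-M) for v in(up,yd,n)])
E
```

```text
[ 0.6329173  -0.19609016  0.13429556] [np.float64(0.0007515843762474745), np.float64(0.0007515843762474269)] [np.float64(-0.01790068615841666), np.float64(0.0016938121926859207), np.float64(-0.0676759379452073)]
```

The button is 68 mm inside the mouth and 83 mm from the hinge, outside the flap's 58 mm swing. Withdrawing along +z.

>>> step_arm:
  commands:
    - {"xyz":[-0.0057,-0.0005,0.0082],"twist":[0,0,0]}
    - {"xyz":[-0.0114,-0.0011,0.0164],"twist":[0,0,0]}
    - {"xyz":[-0.0171,-0.0016,0.0246],"twist":[0,0,0]}
    - {"xyz":[-0.0228,-0.0021,0.0328],"twist":[0,0,0]}
    - {"xyz":[-0.0286,-0.0027,0.041],"twist":[0,0,0]}
    - {"xyz":[-0.0343,-0.0032,0.0491],"twist":[0,0,0]}
    - {"xyz":[-0.0457,-0.0042,0.0655],"twist":[0,0,0]}
    - {"xyz":[-0.0571,-0.0053,0.082],"twist":[0,0,0]}
    - {"xyz":[-0.0685,-0.0064,0.098],"twist":[0,0,0]}
    - {"xyz":[-0.08,-0.0074,0.115],"twist":[0,0,0]}
    - {"xyz":[-0.1,-0.0093,0.143],"twist":[0,0,0]}
    - {"xyz":[-0.12,-0.01,0.17],"twist":[0,0,0]}

```text
time: 12.02
tool_pos: [0.5068, -0.2078, 0.3459]
ee_rot: [-0.958, -0.001, -1.478]
wrist_force: [1.0, -0.1, 0.7]
width: 0.0535
```

>>> step_arm:
  commands:
    - {"xyz":[-0.02,0,0.02],"twist":[0,0,0]}
    - {"xyz":[-0.04,0,0.03],"twist":[0,0,0]}
    - {"xyz":[-0.06,0,0.03],"twist":[0,0,0]}
    - {"xyz":[-0.08,0,0.03],"twist":[0,0,0]}
    - {"xyz":[-0.08,0,0.03],"twist":[0,0,0]}
    - {"xyz":[-0.08,0,0.03],"twist":[0,0,0]}
    - {"xyz":[-0.08,0,0.03],"twist":[0,0,0]}
    - {"xyz":[-0.08,0,0.03],"twist":[0,0,0]}
    - {"xyz":[-0.08,0,0.03],"twist":[0,0,0]}
    - {"xyz":[-0.08,0,0.03],"twist":[0,0,0]}

```text
time: 12.85
tool_pos: [0.4282, -0.208, 0.3737]
ee_rot: [-0.959, 0.0, -1.478]
wrist_force: [-0.0, -0.1, 0.5]
width: 0.0535
```

```bash
python3 st.py 9; python3 - <<'E'
from h import *
Y=((20,120,60),(35,255,255));B=((105,120,40),(125,255,255));RD=((0,150,60),(6,255,255));O=((5,150,80),(15,255,255))
p,d,ci=load("top9")
for nm,c in dict(Y=Y,B=B,R=RD,O=O).items():
    for c0,s,m in blobs(p,*c,(180,150,440,270)): print(nm,c0.round(1),s[4])
E
```

```text
tip [ 0.487  -0.2024  0.2893] mouth xyz [-0.0485, 0.0088, 0.1429]
tcp [ 0.4282 -0.208   0.3737] mouth xyz [-0.0485, 0.0087, 0.2459]
[ 0.571  0.054 -0.819] [-0.01121674 -0.07926807  0.4848163 ] 12.85 0.053505998338135526
side [199.7 158.7]
top [399.9 223.6]
Y [312.1 248. ] 880
B [390.7 171.2] 774
B [316.  173.5] 78
B [262.8 199.5] 33
B [268.9 204.9] 14
R [230.8 194.4] 23
O [391.  178.2] 1150
```

View pics/side9.png

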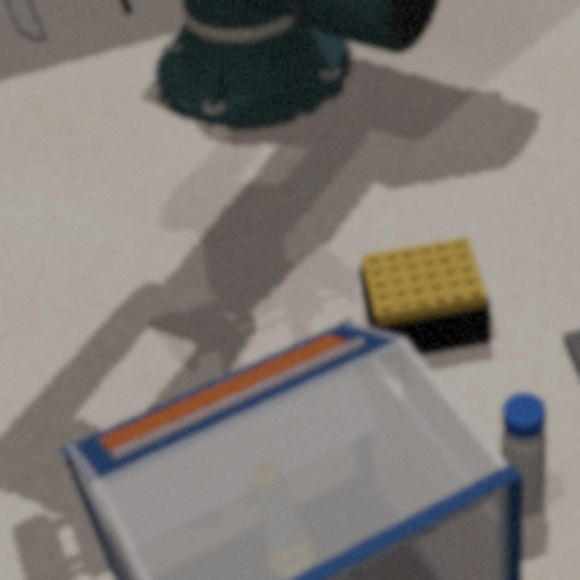

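View pics/top9.png

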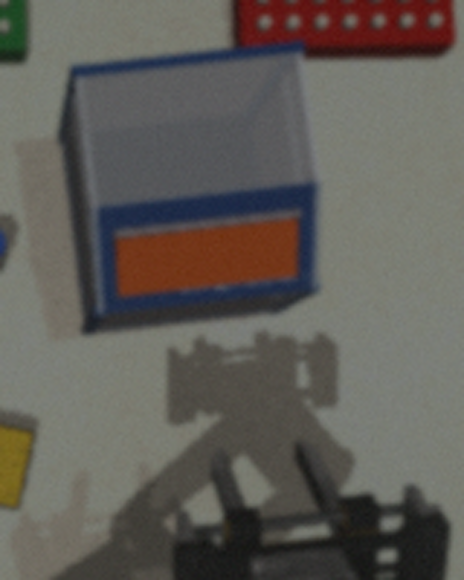

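The flap centroid (391.0,178.2) and area match the start, and the other objects are unmoved. The pipette shows inside the box in the side crop, button at about (266,475), the same place as before.

```bash
python3 -c "
from bench import robot
print(robot.close_job())"
```

```text
the job is handed in; nothing more can be done
None
```

I lifted the yellow pipette off its fork and pushed it nozzle first through the flap. I let it go with its tip about 137 mm in, then withdrew the gripper. The job was handed in at about 13 s; it reports no verdict.

**Last checks, all from the camera images:**
- **Flap:** its orange patch has the same centroid, (391.0, 178.2) px, as at the start. Its area is 1150 px against 1143, so it looks fully shut.
- **Yellow pipette:** after release its button was about 68 mm inside the mouth plane. It showed in the same place in the side view about 2 s later, so it is at rest, leaning on the ramp. I did not measure its nozzle tip after the drop.
- **Other objects:** the blue and red pipettes, tip rack and tube are within 0.3 px of where they started in the top view.
- **Gripper:** it stands clear of everything, with about 0.5 N or less on the wrist.

**One disagreement:** an early wrist picture, taken while the arm was still moving, put the red and blue pipettes 5 to 8 mm off. A second picture with the arm almost still agreed with the top and side views to about 3 mm, and I used that one for the grasp.

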